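Fit the strainer and screw on the retaining ring of a tea carafe

TASK

Get the tea carafe ready for pouring: set the loose strainer disk, knob up, down onto its seat inside the carafe's mouth and let go of it. Then put the retaining ring over it, feel for the place where it drops into the thread, and screw it clockwise until it comes up against its stop and clamps the strainer, without pressing hard or forcing the ring. Let go, and leave the other things on the table where they are.

Things in the scene. Friction and masses are not known exactly. Their poses are not given: they have to be found in the camera images.
- carafe: heavy, filled steel tea carafe with a black D handle: body 96 mm across, neck 46.6 mm, 135 mm tall; stands firm, does not move or turn. Origin: centre of its underside, z up; the handle reaches 86 mm from the axis along its +y, 15 to 84 mm above the table; the shoulder lies 30 mm below the rim
- carafe_mouth (a point): centre of the carafe's open mouth at rim height (135 mm above the table), z up. The bore is 41.2 mm across; in it a flat springy seat for the strainer, hole 32 mm, lies 3.6 to 4.8 mm below the rim (differs from carafe to carafe) and gives about 1 mm per 15 N
- carafe_thread (a point): on the neck's axis, 5 mm below the rim. Thread outside the neck: four sloping segments, 54 mm across, 46 degrees long, each with a stop at its low end; gaps of about 39 degrees; tops 2.3 mm (start) falling clockwise, seen from above, to 5.2 mm below the rim. They repeat every 90 degrees but at NO fixed angle to the handle: this pose does not tell their angle, it is found by feel
- strainer: loose strainer disk: perforated steel, soft dark rim, 38.6 mm across, 5.5 mm thick, 60 g, with a black lifting knob 12.4 mm across standing 15 mm above its middle (20.5 mm overall). Lies flat, knob up. Origin: centre of its underside, z up. Seated, its top stands 0.7 to 1.9 mm above the rim
- ring: loose black octagonal retaining ring: 63 mm across flats (one faces its +x), 68 over corners, 57 mm inside, 21 mm tall, 150 g, right way up: flange on top, 3 mm thick, its 29 mm hole passes the knob. Origin: centre of its lower edge, z up. With lugs on top of the thread the lower edge stops 9 to 12.5 mm below the rim; dropped in the gaps, 16 to 17.5; screwed home, 18
- ring_lugs (a point): on the axis 8.75 mm above the lower edge, level with four lugs inside, on +x, +y, -x, -y: 8 mm long, 3.5 mm high, reaching in to 49.6 mm across. They drop through the gaps in a window of about 20 degrees in every 90. Then it turns clockwise freely, pulls down 1 to 2 mm over the last 10 to 30 degrees, and meets the stop 40 to 70 degrees after the drop: 0.4 N m is enough there; it then holds
- coffee_jar: bystander: faceted glass jar with a golden lid, 71 mm across, 89 mm tall; origin centre of underside
- sugar_jar: bystander: small glass jar with a dark cap, 44 mm across, 105 mm tall; origin centre of underside
- yellow_cup: bystander: small square yellow cup, 59x59x31 mm; origin centre of underside
- creamer_0: bystander: creamer portion, 37x43x19 mm; origin centre of underside
- creamer_1: bystander: creamer portion, 37x43x19 mm; origin centre of underside
- creamer_2: bystander: creamer portion, 37x43x19 mm; origin centre of underside
- teaspoon: bystander: pale teaspoon 130x26x11 mm, length along its x; origin centre of underside
Not all that is in view belongs to the job. What is shaped like the strainer but blue or red is not meant. Of the things like the ring, leave any that is red; of the rest the smaller one is meant.

How it is judged (in metres and radians):
On the way, in this order (a step that is already met when the one before it is completed fails the run):
1. the strainer lies flat on its seat inside the mouth, released (horizontal distance between strainer and carafe_mouth below 0.003 m and z of strainer in the frame of carafe_mouth between -0.008 and -0.0025 m and angle between strainer's own z axis and vertical below 0.08 rad and contact force between the fingers and strainer below 0.1 N), for 0.2 s.
2. the ring has dropped over the neck onto the strainer, which is still seated (horizontal distance between each of strainer, ring and carafe_mouth below 0.003 m and z of strainer in the frame of carafe_mouth between -0.008 and -0.0025 m and angle between strainer's own z axis and vertical below 0.08 rad and z of ring in the frame of carafe_mouth below -0.0155 m and angle between ring's own z axis and vertical below 0.06 rad), for 0.1 s.
At the end, for the whole second after the job is handed in: Strainer flat on its seat (within 3 mm of centre, underside over 2.5 mm below the rim, level to 0.08 rad); ring over it (within 3 mm of centre, lower edge over 15.5 mm below the rim, level to 0.06 rad), at rest, released, clamping the strainer with over 5 N (all of step 2 and contact force between ring and strainer above 5 N and linear speed of ring below 0.01 m/s and contact force between the fingers and ring below 0.1 N and contact force between the fingers and strainer below 0.1 N); the robot touches nothing.
It fails at once if the strainer is crushed: the ring presses on it with more than 60 N (contact force between ring and strainer above 60 N).
It fails at once if the ring is forced: pressed or jammed against the carafe's neck, its thread or the thread's stops with more than 150 N (contact force between ring and carafe above 150 N or contact force between ring and carafe_thread above 150 N).
It fails at once if the strainer is forced against the carafe with more than 30 N (contact force between strainer and carafe above 30 N).
It fails at once if the gripper or arm pushes against the carafe with more than 15 N (contact force between any of the fingers, the arm and carafe above 15 N).
It fails at once if a bystander is moved more than 25 mm (distance of any of coffee_jar, sugar_jar, yellow_cup, creamer_0, creamer_1, creamer_2, teaspoon from where it was at the start of the episode above 0.025 m).
It also fails if it takes over 67 s, if anything falls off the work surface, if the arm or the gripper's body presses on something with over 40 N, if the wrist force passes 120 N, or if a joint passes its speed limit or range.

ROBOT

A 6-joint arm with a two-finger parallel gripper is mounted at the origin on a cart in front of the work surface, level with it; the furniture and walls round the work are solid. World frame = base frame: x ahead of the robot, y to its left, z up, the work surface at z = 0. Lengths are in mm, angles in rad, forces in N, time in s.
With the tool pointing down it reaches from about 350 to 775 mm from the base axis. Payload 7.3 kg.
Tool frame: the origin (TCP) lies at the very end of the fingers, on their centre line; the grasp point (between the pads) lies 19 mm behind it; z points along the fingers, y is the line along which they close (so a half turn about z gives the same grasp; the last joint's range is limited). The gripper opens to 92 mm and grips with 3 to 60 N. Pads are 19 mm wide; open, the fingers measure 130 mm over their backs; the gripper's body (75 mm by 190 mm) begins 47 mm behind the grasp point.
Start: joints at [1.04, 0.342, 1.524, -0, 1.275, -0.146], TCP at [197.059, 486.634, 226.741] pointing down, gripper open.
Joint ranges: [-2.53, 2.53], [-0.77, 2.02], [0.04, 2.7], [-1, 4.14], [0.28, 2.66], [-3.11, 3.11]. Speed limits (rad/s): [2.57, 2.57, 3.14, 3.14, 3.14, 3.14].

INTERFACE

Orientations are given as [roll, pitch, yaw] about the fixed x, y, z axes, in that order (R = Rz(yaw) Ry(pitch) Rx(roll)).
In Python, from plant import * gives the robot as it stands.
- The arm moves only by the tool arm_command, never from a script. Its arguments are lists of equal length, an entry for each row: "gripper": the finger opening in mm, from 0 to 91.8; "dp": the shift along the tool's x, y, z in units of 25 mm (1.0 is 25 mm), a list of three; "twist": the turn about the tool's z in units of 5 degrees (1.0 is 5 degrees). A call has exactly 5 rows; each row shifts and turns the commanded pose from where the row before left it, along the tool's axes as they then stand; what a row does not reach is not made up. A row lasts 1/8 s, in which the tool goes at most 62.5 mm and 10.7 degrees, less where a joint would pass 70% of its speed; a pose out of reach is approached as far as the arm can. A call is refused whole if a number of a shift passes 1 or a number of a turn 1, either way. A call with a gripper value outside its range is refused whole. The fingers move at their own pace and stop on an object; the grip force is fixed at half the most. Time passes only in rows, so rows that do not move let the fingers close, or fill a call up. It gives the time, the measured TCP pose, the force, the opening and the grip force at its end, in the units of the state.
- get_obs(): the state, without advancing time (a new reading comes with each control period).
- capture(name): name is "scene" or "top" or "wrist"; returns the picture (400x640x3 uint8, red, green, blue); there is no depth.
- get_calibration(name): a dict with "mtx" (3x3 intrinsics, pixels), "position" and "attitude" of the camera in the world; the wrist camera has in their place "mount" (4x4, takes a point from camera to tool coordinates, whose origin is the TCP and whose axes are the flange's). Camera axes: x right, y down, z forward; pixel columns grow to the right and rows downward; lengths in mm; the calibration is good to about 2 mm. A picture is of the moment at which its call begins: read the wrist's pose just before it. get_calibration takes no time and is no camera call.
- close_job(): hands the job in; it is judged then, once.
The state is a dict: "time": time; "joint_positions": joint angles; "dq": joint speeds; "tau": joint torques, N m; "tool_pos": TCP position; "tcp_rot": TCP orientation; "contact_force": force on the tool from outside, world axes, zero at the start; "moment": the same for the moment, N m; "grip_width": finger opening in mm; "finger_force": force on a finger pad.
Only numpy, scipy, OpenCV 4.12 (cv2) and the standard library are available. Lean on these libraries where they do the work, as an engineer would, in place of code of your own. Each camera call takes 0.05 s, during which the arm holds its last target. There are 200 camera calls.

## Working session

There is one attempt and no reset: what is moved stays moved. The work goes in short steps, Python scripts to look and compute and a tool call to move; the robot and the scene stay as the last step left them, time stands still between calls to the robot, and variables do not carry over. Pictures are saved under pics/ and viewed, at most 10 in all, crops included, and the job is handed in when it is done.

Besides the shell and the picture viewer there is one more tool, called after ">>>" as a command line: name --pt "numbers of a row" for each row, then --argument value for the rest. arm_command: Moves the arm, as the interface text tells. Its arguments: {"type":"object","properties":{"gripper":{"type":"array"},"dp":{"type":"array"},"twist":{"type":"array"}},"required":["gripper","dp","twist"]}

```bash
mkdir -p pics; ls; cat > h.py <<'E'
from plant import *
import numpy as np, cv2
from scipy.spatial.transform import Rotation as R
def cam(n,o=None):
    c=get_calibration(n); K=np.array(c['mtx'])
    if n=='wrist':
        M=np.array(c['mount']); o=o or get_obs()
        T=np.eye(4); T[:3,:3]=R.from_euler('xyz',o['tcp_rot']).as_matrix(); T[:3,3]=o['tool_pos']
        W=T@M; return K,W[:3,:3],W[:3,3]
    a=np.array(c['attitude']); 
    A=a if a.shape==(3,3) else R.from_euler('xyz',a).as_matrix()
    return K,A,np.array(c['position'])
def px2w(n,uv,z,o=None):
    K,A,p=cam(n,o); d=A@np.linalg.inv(K)@np.array([*uv,1.]); return p+d*(z-p[2])/d[2]
def w2px(n,P,o=None):
    K,A,p=cam(n,o); q=K@A.T@(np.array(P)-p); return q[:2]/q[2]
def snap(n,f):
    im=capture(n); cv2.imwrite('pics/'+f,cv2.cvtColor(im,cv2.COLOR_RGB2BGR)); return im
E
python3 - <<'E'
from h import *
o=get_obs(); print(o)
for n in('scene','top','wrist'): print(n,get_calibration(n))
a=snap('top','top0.png'); b=snap('scene','scene0.png')
E
```

```text
pics
{'time': 0.0, 'joint_positions': array([ 1.03999487e+00,  3.42722654e-01,  1.52499906e+00, -6.57566307e-07,
        1.27540787e+00, -1.45986123e-01]), 'dq': array([ 0.00083947, -0.00037559, -0.00040213, -0.00048007, -0.00018664,
        0.00079889]), 'tau': array([-2.85926275e-03, -4.31247926e+01, -2.44216686e+01,  7.15565588e-02,
        5.60635119e-02, -8.05977766e-05]), 'tool_pos': array([196.8457632 , 486.26610698, 226.05127073]), 'tcp_rot': array([-3.14007198e+00, -2.22951967e-04,  2.75677734e+00]), 'contact_force': array([-0.18226947,  0.10887702,  0.48465509]), 'moment': array([-0.04009368,  0.02755388,  0.00066687]), 'finger_force': 0.0, 'grip_width': 91.8724805342289}
scene {'mtx': array([[418.06264576,   0.        , 314.01751479],
       [  0.        , 418.06264576, 192.90493923],
       [  0.        ,   0.        ,   1.        ]]), 'position': array([ 117.76960366, -842.81712004,  728.68792459]), 'attitude': array([-2.20310514, -0.01759378, -0.49090615])}
top {'mtx': array([[465.16674973,   0.        , 314.48113372],
       [  0.        , 465.16674973, 204.06481883],
       [  0.        ,   0.        ,   1.        ]]), 'position': array([ 486.54233508,  -79.55478383, 1152.98991481]), 'attitude': array([-3.07990537, -0.00799665, -1.58191852])}
wrist {'mtx': array([[355.84372749,   0.        , 321.2901067 ],
       [  0.        , 355.84372749, 203.19072247],
       [  0.        ,   0.        ,   1.        ]]), 'mount': array([[-1.44563738e-04, -9.67235442e-01, -2.53881033e-01,
         6.75398940e+01],
       [ 9.99999337e-01,  1.50194070e-04, -1.14162396e-03,
         7.49210485e-01],
       [ 1.14235058e-03, -2.53881029e-01,  9.67234779e-01,
        -1.57204203e+02],
       [ 0.00000000e+00,  0.00000000e+00,  0.00000000e+00,
         1.00000000e+00]])}
```

View pics/top0.png

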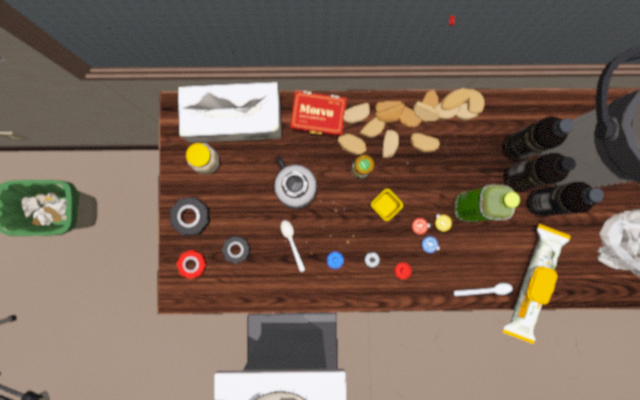

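View pics/scene0.png

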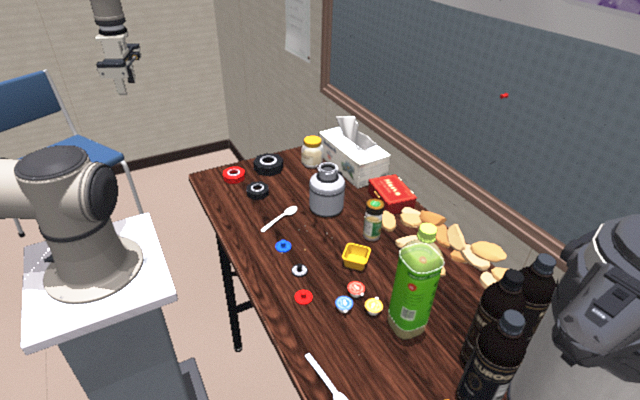

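Top view. Strainer-like things: blue (335,260), red (403,271), silver/grey (372,260); the silver one is the strainer. Ring-like things: red (191,264), large black (188,216), small black (236,250); the small black one is meant. The carafe is at (295,185), with its handle toward the upper left. I'll check these choices in one crop.

```bash
python3 - <<'E'
from h import *
im=cv2.imread('pics/top0.png')
a=cv2.resize(im[225:280,210:266],(392,385),interpolation=3)
b=cv2.resize(im[225:280,345:401],(392,385),interpolation=3)
c=im[140:215,260:335]; c=cv2.resize(c,(385,385),interpolation=3)
cv2.imwrite('pics/crop0.png',np.hstack([a,b]))
for n,uv,z in[('strainer',(372,260),12),('ring',(236,250),21),('bigring',(188,216),21),('mouth',(295.5,184),135),('spoon',(292,245),5),('blue',(335,260),12),('red',(403,271),12)]:
    p=px2w('top',uv,z);print(n,p.round(1),np.hypot(*p[:2]).round())
E
```

```text
strainer [ 418.6 -228.4   12. ] 477.0
ring [447.  101.8  21. ] 458.0
bigring [530.6 218.2  21. ] 574.0
mouth [594.  -47.2 135. ] 596.0
spoon [457.1 -33.1   5. ] 458.0
blue [ 419.6 -138.    12. ] 442.0
red [ 391.  -303.6   12. ] 495.0
```

View pics/crop0.png

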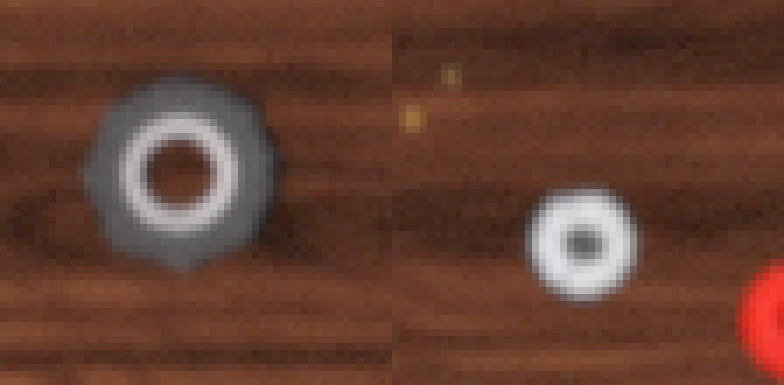

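The crop confirms both choices: the small black octagonal ring is centred at about (235,249), and the silver disk with a dark knob at about (372,259). I'll move via the ring toward the strainer.

>>> arm_command --gripper '[91, 91, 91, 91, 91]' --pt "-0.98 -0.7 0" --pt "-0.98 -0.7 0" --pt "-0.98 -0.7 0" --pt "-0.98 -0.7 0" --pt "-0.98 -0.7 0" --twist '[0, 0, 0, 0, 0]'

```text
time: 0.72
tool_pos: [278.0, 358.5, 226.4]
tcp_rot: [-3.141, -0.0, 2.757]
contact_force: [0.4, -0.0, 0.3]
grip_width: 90.4
finger_force: 0.0
```

>>> arm_command --gripper '[91, 91, 91, 91, 91]' --pt "-0.98 -0.7 0" --pt "-0.98 -0.7 0" --pt "-0.98 -0.7 0" --pt "-0.98 -0.7 0" --pt "-0.98 -0.7 0" --twist '[0, 0, 0, 0, 0]'

```text
time: 1.35
tool_pos: [358.7, 231.5, 226.5]
tcp_rot: [-3.141, -0.0, 2.757]
contact_force: [-0.4, 0.1, 0.2]
grip_width: 91.2
finger_force: 0.0
```

>>> arm_command --gripper '[91, 91, 91, 91, 91]' --pt "-0.98 -0.7 0" --pt "-0.98 -0.7 0" --pt "-0.98 -0.7 0" --pt "-0.98 -0.7 0" --pt "-0.98 -0.7 0" --twist '[0, 0, 0, 0, 0]'

```text
time: 1.98
tool_pos: [439.4, 104.5, 226.5]
tcp_rot: [-3.141, -0.001, 2.757]
contact_force: [0.1, -0.7, -0.3]
grip_width: 91.2
finger_force: 0.0
```

```bash
cat >> h.py <<'E'
def need(P,o=None):
    o=o or get_obs(); return (R.from_euler('xyz',o['tcp_rot']).as_matrix().T@(np.array(P)-o['tool_pos'])).round(1)
def wsnap(f):
    import json
    o=get_obs(); im=snap('wrist',f)
    json.dump({k:np.array(o[k]).tolist() for k in('tool_pos','tcp_rot')},open('pics/'+f+'.json','w')); return o,im
E
python3 - <<'E'
from h import *
o,im=wsnap('w1.png'); print(o['time'],o['tool_pos'],o['tcp_rot'],o['joint_positions'])
print(w2px('wrist',(447,102,21),o),w2px('wrist',(594,-47,135),o))
E
```

```text
1.975 [439.39704171 104.48129091 226.46172597] [-3.14146763e+00 -5.69462368e-04  2.75672646e+00] [ 6.33766394e-02  2.08069937e-01  1.71212315e+00  1.42718150e-04
  1.22196696e+00 -1.12260234e+00]
[321.53633695 184.99963021] [225.81186729 429.1243806 ]
```

View pics/w1.png

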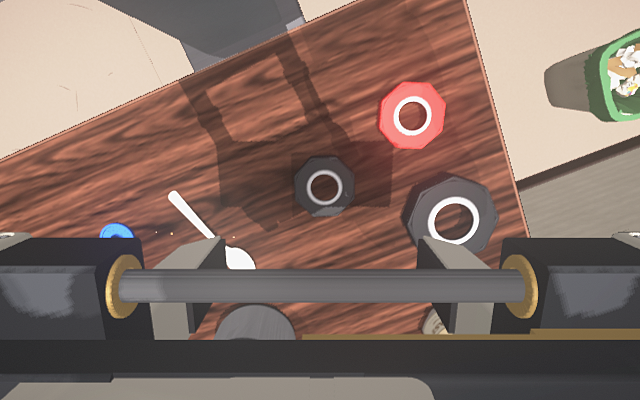

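The ring is at (324,187), with a large black ring (453,219) and a red one (412,115) beside it. Going on to the strainer.

>>> arm_command --gripper '[91, 91, 91, 91, 91]' --pt "-0.28 -0.84 0" --pt "-0.28 -0.84 0" --pt "-0.28 -0.84 0" --pt "-0.28 -0.84 0" --pt "-0.28 -0.84 0" --twist '[0, 0, 0, 0, 0]'

```text
time: 2.65
tool_pos: [431.8, -5.5, 226.5]
tcp_rot: [3.142, -0.001, 2.757]
contact_force: [-0.3, -0.7, 0.0]
grip_width: 91.2
finger_force: 0.0
```

>>> arm_command --gripper '[40, 40, 40, 40, 40]' --pt "-0.28 -0.84 0" --pt "-0.28 -0.84 0" --pt "-0.28 -0.84 0" --pt "-0.28 -0.84 0" --pt "-0.28 -0.84 0" --twist '[0, 0, 0, 0, 0]'

```text
time: 3.28
tool_pos: [424.9, -115.9, 226.4]
tcp_rot: [3.141, -0.001, 2.757]
contact_force: [-0.3, -0.9, 0.9]
grip_width: 45.5
finger_force: 0.0
```

>>> arm_command --gripper '[40, 40, 40, 40, 40]' --pt "-0.28 -0.84 0.8" --pt "-0.28 -0.84 0.8" --pt "-0.28 -0.84 0.8" --pt "-0.28 -0.84 0.8" --pt "-0.28 -0.84 0.8" --twist '[0, 0, 0, 0, 0]'

```text
time: 3.9
tool_pos: [418.0, -226.3, 125.8]
tcp_rot: [3.141, -0.001, 2.757]
contact_force: [-0.7, -0.2, 0.4]
grip_width: 40.1
finger_force: 0.0
```

```bash
python3 - <<'E'
from h import *
o,im=wsnap('w2.png'); print(o['time'],o['tool_pos'],o['tcp_rot'])
u,v=w2px('wrist',(419,-228,12),o).astype(int);print(u,v)
im=cv2.imread('pics/w2.png'); r=cv2.imread('pics/w1.png')
v=min(max(v,50),350);u0,v0=max(u-50,0),v-50; print(u0,v0)
cv2.imwrite('pics/c2.png',np.hstack([cv2.resize(im[v0:v0+100,u0:u0+100],(400,400),interpolation=2),cv2.resize(r[147:227,284:364],(400,400),interpolation=2)]))
E
```

```text
3.9 [ 418.03138264 -226.30796989  125.83881414] [ 3.14123870e+00 -5.07100789e-04  2.75676522e+00]
319 200
269 150
```

View pics/c2.png

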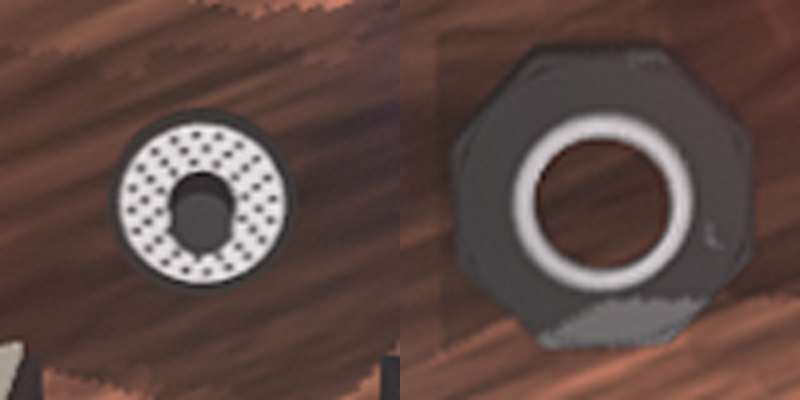

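The strainer (left) is centred on pixel (319,200) with its knob up. The ring (right) is centred on (324,187), and its flats already face the finger line.

```bash
python3 - <<'E'
from h import *
import json
o=json.load(open('pics/w2.png.json'));p=px2w('wrist',(319.1,200.2),5.5,o);print(p,need([p[0],p[1],8]))
o=json.load(open('pics/w1.png.json'));print(px2w('wrist',(324.1,186.7),21,o),px2w('wrist',(324.1,186.7),18,o))
E
```

```text
[ 420.10486004 -228.54882781    5.5       ] [ -3.4   0.5 115.6]
[449.67864305 103.79297492  21.        ] [450.27836928 103.57194358  18.        ]
```

>>> arm_command --gripper '[40, 40, 40, 40, 40]' --pt "-0.14 0.02 0.9" --pt "0 0 0.9" --pt "0 0 0.9" --pt "0 0 0.9" --pt "0 0 0.7" --twist '[0, 0, 0, 0, 0]'

```text
time: 4.58
tool_pos: [421.5, -226.1, 18.4]
tcp_rot: [3.141, -0.001, 2.757]
contact_force: [-0.2, 0.3, -0.3]
grip_width: 40.0
finger_force: 0.0
```

```bash
python3 - <<'E'
from h import *
for i in range(3):
    o=get_obs(); print(o['time'],o['tool_pos'],o['joint_positions'],o['contact_force']); capture('wrist')
print(need([420.1,-228.5,8]))
E
```

```text
4.575 [ 421.46491723 -226.11577776   18.40740144] [-6.52975628e-01  5.44459082e-01  1.89297850e+00  3.05412696e-04
  7.05286232e-01 -1.83921018e+00] [-0.1595867   0.3345802  -0.30156569]
4.625 [ 420.49679223 -225.45771218   16.71029865] [-6.53115858e-01  5.47310266e-01  1.89466173e+00  3.08601163e-04
  7.03777702e-01 -1.83925233e+00] [-1.33920567  0.67517337 -2.13085593]
4.675 [ 420.68809042 -225.60385577   17.80990369] [-6.53105471e-01  5.45490740e-01  1.89351310e+00  2.84778629e-04
  7.06499110e-01 -1.83931900e+00] [0.73765678 1.44675093 0.44249823]
[ 0.1 -2.7 10.7]
```

>>> arm_command --gripper '[40, 40, 40, 12, 0]' --pt "0 -0.1 0.15" --pt "0 0 0.21" --pt "0 0 0" --pt "0 0 0" --pt "0 0 0" --twist '[0, 0, 0, 0, 0]'

```text
time: 5.35
tool_pos: [420.8, -229.2, 10.4]
tcp_rot: [-3.142, 0.0, 2.757]
contact_force: [-0.0, -0.0, 0.3]
grip_width: 24.6
finger_force: 0.0
```

>>> arm_command --gripper '[0, 0, 0, 0, 0]' --pt "0 0 0" --pt "0 0 0" --pt "0 0 0" --pt "0 0 0" --pt "0 0 0" --twist '[0, 0, 0, 0, 0]'

```text
time: 5.98
tool_pos: [420.8, -229.2, 10.3]
tcp_rot: [3.141, 0.0, 2.757]
contact_force: [-0.3, 0.2, 1.4]
grip_width: 11.1
finger_force: 30.0
```

>>> arm_command --gripper '[0, 0, 0, 0, 0]' --pt "0 0 -0.5" --pt "0 0 -1" --pt "0 0 -1" --pt "0 0 -1" --pt "0 0 -1" --twist '[0, 0, 0, 0, 0]'

```text
time: 6.6
tool_pos: [420.6, -229.1, 124.2]
tcp_rot: [-3.142, 0.0, 2.757]
contact_force: [-0.1, 0.3, 0.7]
grip_width: 10.8
finger_force: 30.0
```

>>> arm_command --gripper '[0, 0, 0, 0, 0]' --pt "-0.49 0.94 -0.8" --pt "-0.49 0.94 -0.8" --pt "-0.49 0.94 -0.8" --pt "-0.49 0.94 -0.8" --pt "-0.49 0.94 -0.8" --twist '[0, 0, 0, 0, 0]'

```text
time: 7.22
tool_pos: [521.9, -142.5, 224.1]
tcp_rot: [-3.142, 0.0, 2.757]
contact_force: [0.2, 0.0, -1.2]
grip_width: 10.8
finger_force: 30.0
```

>>> arm_command --gripper '[0, 0, 0, 0, 0]' --pt "-0.49 0.94 0" --pt "-0.49 0.94 0" --pt "-0.49 0.94 0" --pt "-0.49 0.94 0" --pt "-0.49 0.94 0" --twist '[0, 0, 0, 0, 0]'

```text
time: 7.85
tool_pos: [622.7, -56.7, 223.4]
tcp_rot: [3.142, -0.0, 2.757]
contact_force: [0.6, 0.0, -0.7]
grip_width: 10.9
finger_force: 30.0
```

```bash
python3 - <<'E'
from h import *
capture('wrist');capture('wrist')
o,im=wsnap('w3.png'); print(o['time'],o['tool_pos'],o['tcp_rot'],o['contact_force'])
print(w2px('wrist',(594,-47,135),o))
im=cv2.imread('pics/w3.png')
cv2.imwrite('pics/c3.png',cv2.resize(im[100:300,220:420],(600,600),interpolation=2))
E
```

```text
7.95 [623.48034285 -55.55018536 222.89234208] [3.14080028e+00 2.58696309e-04 2.75888303e+00] [-0.54539529  0.00527825 -0.62491784]
[316.079266   164.98680674]
```

View pics/c3.png

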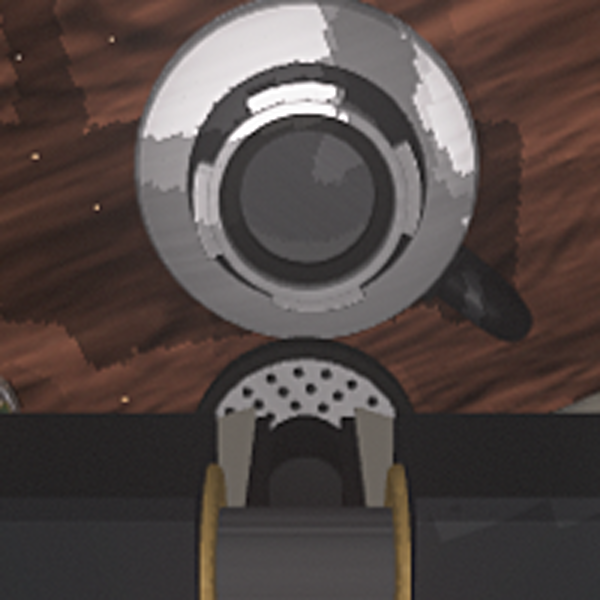

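The carafe mouth is centred at crop (306,199), which is pixel (321.6,166). The thread segments sit roughly at the top, left, bottom and right of the image, turned about 6° counter-clockwise. The strainer is held level; its dark rim's upper edge is at crop row 337, pixel row 212.

```bash
python3 - <<'E'
from h import *
import json
o=json.load(open('pics/w3.png.json'));p=px2w('wrist',(321.6,166),135,o);print('mouth',p, 'top est',px2w('top',(295.5,184),135))
c=get_calibration('wrist');M=np.array(c['mount']);K=np.array(c['mtx'])
for uv in[(322,212),(286.5,238),(357,238)]:
  d=M[:3,:3]@np.linalg.inv(K)@np.array([*uv,1]);
  for z in(4.8,10.3): print(uv,z,(M[:3,3]+d*(z-M[2,3])/d[2]).round(1))
print(need([p[0],p[1],150]))
E
```

```text
mouth [596.08322673 -43.71689028 135.        ] top est [593.95024075 -47.16963111 135.        ]
(322, 212) 4.8 [20.7  0.9  4.8]
(322, 212) 10.3 [19.1  0.9 10.3]
(286.5, 238) 4.8 [  7.6 -16.3   4.8]
(286.5, 238) 10.3 [  5.6 -16.8  10.3]
(357, 238) 4.8 [ 7.6 17.8  4.8]
(357, 238) 10.3 [ 5.6 18.4 10.3]
[29.3  2.  72.8]
```

>>> arm_command --gripper '[0, 0, 0, 0, 0]' --pt "0.57 0.02 0.5" --pt "0.57 0.02 0.8" --pt "0 0 0.8" --pt "0 0 0.5" --pt "0 0 0.18" --twist '[0, 0, 0, 0, 0]'

```text
time: 8.62
tool_pos: [596.0, -46.1, 152.9]
tcp_rot: [-3.141, -0.001, 2.756]
contact_force: [0.3, 0.2, 0.1]
grip_width: 11.2
finger_force: 30.0
```

```bash
python3 - <<'E'
from h import *
capture('wrist');capture('wrist')
o,im=wsnap('w4.png'); print(o['time'],o['tool_pos'],o['tcp_rot'],o['contact_force'])
im=cv2.imread('pics/w4.png')
cv2.imwrite('pics/c4.png',cv2.resize(im[150:300,220:420],(800,600),interpolation=2))
E
```

```text
8.725 [596.35388013 -46.0056064  153.18496741] [-3.14155257e+00 -2.98341617e-04  2.75641510e+00] [ 0.17923359  0.23986417 -0.12850326]
```

View pics/c4.png

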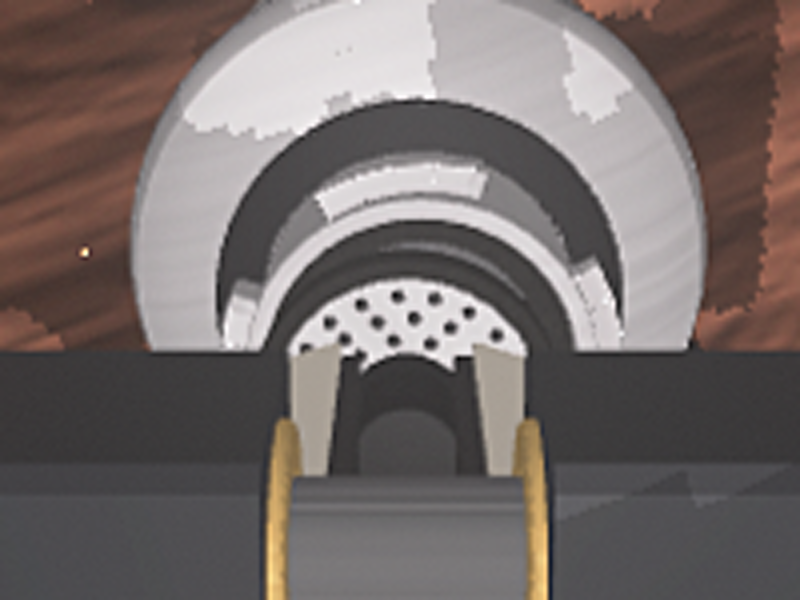

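The rim is centred at crop x≈420 (inner edge top row 220, outer 197). The held disk is centred at x≈406, so it has to go about 1.7 mm toward +y of the tool. I'll work out the x offset.

```bash
python3 - <<'E'
from h import *
c=get_calibration('wrist');M=np.array(c['mount']);K=np.array(c['mtx'])
for uv,z,r in[((325,205),18.2,20.6),((325,199.2),18.2,23.3),((321.5,211.5),4.8,19.3)]:
  d=M[:3,:3]@np.linalg.inv(K)@np.array([*uv,1]); q=(M[:3,3]+d*(z-M[2,3])/d[2]); print((q-[r,0,0]).round(2))
print(get_obs()['tool_pos'])
E
```

```text
[-0.05  2.43 18.2 ]
[ 0.3   2.43 18.2 ]
[1.65 0.66 4.8 ]
[596.66030978 -45.9757152  153.62506446]
```

>>> arm_command --gripper '[0, 0, 0, 0, 0]' --pt "-0.032 0.07 0.1" --pt "0 0 0.1" --pt "0 0 0.08" --pt "0 0 0.06" --pt "0 0 0" --twist '[0, 0, 0, 0, 0]'

```text
time: 9.4
tool_pos: [597.8, -44.4, 144.6]
tcp_rot: [3.142, -0.0, 2.757]
contact_force: [-0.2, 0.2, -0.6]
grip_width: 10.9
finger_force: 30.0
```

>>> arm_command --gripper '[0, 0, 0, 0, 0]' --pt "0 0 0.03" --pt "0 0 0.03" --pt "0 0 0.0" --pt "0 0 0.0" --pt "0 0 0" --twist '[0, 0, 0, 0, 0]'

```text
time: 10.02
tool_pos: [597.9, -44.4, 143.3]
tcp_rot: [3.141, 0.0, 2.757]
contact_force: [0.4, 0.6, -0.4]
grip_width: 11.0
finger_force: 30.0
```

>>> arm_command --gripper '[0, 0, 0, 0, 0]' --pt "0 0 0.03" --pt "0 0 0.03" --pt "0 0 0.0" --pt "0 0 0.0" --pt "0 0 0" --twist '[0, 0, 0, 0, 0]'

```text
time: 10.65
tool_pos: [597.8, -44.4, 141.7]
tcp_rot: [3.142, 0.0, 2.757]
contact_force: [1.0, 0.1, -0.2]
grip_width: 11.0
finger_force: 30.0
```

>>> arm_command --gripper '[0, 0, 0, 0, 0]' --pt "0 0 0.02" --pt "0 0 0.02" --pt "0 0 0.0" --pt "0 0 0.0" --pt "0 0 0" --twist '[0, 0, 0, 0, 0]'

```text
time: 11.28
tool_pos: [597.8, -44.4, 140.7]
tcp_rot: [3.142, -0.0, 2.757]
contact_force: [0.6, 0.2, -0.4]
grip_width: 10.8
finger_force: 30.0
```

>>> arm_command --gripper '[0, 0, 0, 0, 0]' --pt "0 0 0.02" --pt "0 0 0.01" --pt "0 0 0.0" --pt "0 0 0.0" --pt "0 0 0" --twist '[0, 0, 0, 0, 0]'

```text
time: 11.9
tool_pos: [597.9, -44.4, 140.3]
tcp_rot: [3.141, 0.0, 2.757]
contact_force: [-2.2, -0.4, 4.9]
grip_width: 10.6
finger_force: 30.0
```

Contact with the seat at 5 N. Releasing, then rising.

>>> arm_command --gripper '[24, 24, 24, 24, 24]' --pt "0 0 0" --pt "0 0 0" --pt "0 0 0" --pt "0 0 -0.3" --pt "0 0 -0.8" --twist '[0, 0, 0, 0, 0]'

```text
time: 12.52
tool_pos: [597.3, -44.3, 167.2]
tcp_rot: [-3.141, -0.002, 2.757]
contact_force: [0.9, 0.5, -0.9]
grip_width: 24.3
finger_force: 0.0
```

>>> arm_command --gripper '[91, 91, 91, 91, 91]' --pt "-0.4 0 -0.8" --pt "-0.4 0 -0.8" --pt "-0.4 0 -0.5" --pt "0 0 0" --pt "0 0 0" --twist '[0, 0, 0, 0, 0]'

```text
time: 13.15
tool_pos: [625.1, -55.4, 219.4]
tcp_rot: [-3.141, -0.001, 2.757]
contact_force: [0.0, 0.4, -0.0]
grip_width: 69.5
finger_force: 0.0
```

```bash
python3 - <<'E'
from h import *
o,im=wsnap('w5.png'); print(o['time'],o['tool_pos'],o['tcp_rot'],o['contact_force'])
u,v=w2px('wrist',(597,-44,135),o).astype(int);print(u,v)
im=cv2.imread('pics/w5.png');v0=max(v-50,0);print(u-50,v0)
cv2.imwrite('pics/c5.png',cv2.resize(im[v0:v0+100,u-50:u+50],(600,600),interpolation=2))
print(need([450,103.7,226]))
E
```

```text
13.15 [625.05012107 -55.44947356 219.37526963] [-3.14148994e+00 -1.23450393e-03  2.75684259e+00] [ 0.00937623  0.38647476 -0.0206723 ]
320 166
270 116
[221.9  81.8  -6.4]
```

View pics/c5.png

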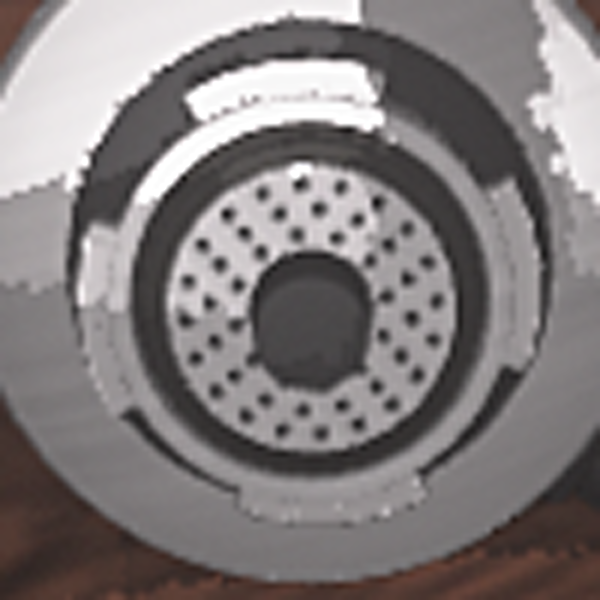

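The strainer is seated flat and centred in the mouth, both at crop (312,308). The thread segments are turned about 6° counter-clockwise from the tool axes. Now for the ring.

>>> arm_command --gripper '[91, 91, 91, 91, 91]' --pt "0.89 0.33 0" --pt "0.89 0.33 0" --pt "0.89 0.33 0" --pt "0.89 0.33 0" --pt "0.89 0.33 0" --twist '[0, 0, 0, 0, 0]'

```text
time: 13.82
tool_pos: [536.7, 25.0, 219.4]
tcp_rot: [-3.141, -0.001, 2.757]
contact_force: [1.0, 0.7, 0.3]
grip_width: 91.0
finger_force: 0.0
```

>>> arm_command --gripper '[91, 91, 91, 91, 91]' --pt "0.89 0.33 0.5" --pt "0.89 0.33 1" --pt "0.89 0.33 1" --pt "0.89 0.33 1" --pt "0.89 0.33 1" --twist '[0, 0, 0, 0, 0]'

```text
time: 14.45
tool_pos: [449.1, 104.9, 106.5]
tcp_rot: [-3.141, -0.001, 2.757]
contact_force: [-0.2, 0.4, 0.6]
grip_width: 90.8
finger_force: 0.0
```

```bash
python3 - <<'E'
from h import *
import json
q=json.load(open('pics/w5.png.json'));print('mouth',px2w('wrist',(321.6,166.9),136,q))
capture('wrist');capture('wrist')
o,im=wsnap('w6.png'); print(o['time'],o['tool_pos'],o['tcp_rot'],o['contact_force'])
u,v=w2px('wrist',(450,103.7,21),o);print(u,v)
im=cv2.imread('pics/w6.png');u0,v0=int(u)-100,max(int(v)-100,0);print(u0,v0)
cv2.imwrite('pics/c6.png',cv2.resize(im[v0:v0+200,u0:u0+200],(600,600),interpolation=2))
E
```

```text
mouth [597.46578235 -43.5566762  136.        ]
14.55 [446.29897517 105.30435684 105.04158776] [-3.1387542  -0.00673987  2.75856985] [-1.2347696  -1.62931829 -0.39254898]
320.82538154072046 215.25535553246988
220 115
```

View pics/c6.png

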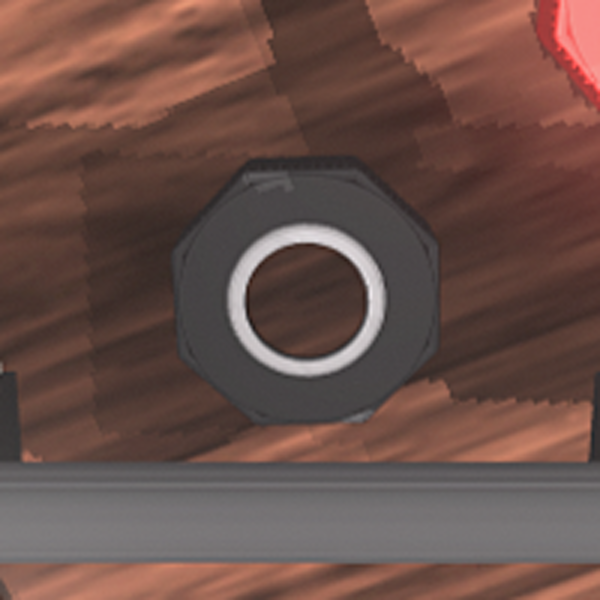

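```bash
python3 - <<'E'
from h import *
import json
q=json.load(open('pics/w6.png.json'));p=px2w('wrist',(322.2,214.5),21,q);print(p)
o=get_obs();print(o['time'],o['tool_pos'],o['tcp_rot'],need([p[0],p[1],3.5]))
E
```

```text
[449.84673448 104.80942317  21.        ]
14.6 [448.68991319 104.75274216 106.59006004] [-3.14017731e+00 -2.96754355e-03  2.75840131e+00] [ -1.4   0.6 103.1]
```

>>> arm_command --gripper '[91, 91, 91, 91, 91]' --pt "-0.03 0 1" --pt "0 0 1" --pt "0 0 0.9" --pt "0 0 0.7" --pt "0 0 0.3" --twist '[0, 0, 0, 0, 0]'

```text
time: 15.22
tool_pos: [452.0, 103.6, 9.9]
tcp_rot: [3.141, 0.001, 2.756]
contact_force: [-0.5, 0.6, -0.1]
grip_width: 91.2
finger_force: 0.0
```

>>> arm_command --gripper '[91, 91, 50, 50, 50]' --pt "0 0 0.15" --pt "0 0 0.05" --pt "0 0 0" --pt "0 0 0" --pt "0 0 0" --twist '[0, 0, 0, 0, 0]'

```text
time: 15.85
tool_pos: [451.2, 104.1, 5.2]
tcp_rot: [3.141, 0.0, 2.757]
contact_force: [-1.0, 0.6, 0.5]
grip_width: 65.7
finger_force: 0.0
```

>>> arm_command --gripper '[50, 50, 50, 50, 50]' --pt "0 0 0" --pt "0 0 0" --pt "0 0 0" --pt "0 0 0" --pt "0 0 0" --twist '[0, 0, 0, 0, 0]'

```text
time: 16.48
tool_pos: [451.2, 104.1, 5.1]
tcp_rot: [3.141, 0.0, 2.757]
contact_force: [-0.8, -0.4, 5.3]
grip_width: 62.9
finger_force: 29.8
```

>>> arm_command --gripper '[50, 50, 50, 50, 50]' --pt "0 0 -0.5" --pt "0 0 -1" --pt "0 0 -1" --pt "0 0 -1" --pt "0 0 -1" --twist '[0, 0, 0, 0, 0]'

```text
time: 17.1
tool_pos: [450.8, 104.1, 118.7]
tcp_rot: [3.142, -0.0, 2.757]
contact_force: [-0.0, -0.6, -1.2]
grip_width: 63.0
finger_force: 29.8
```

>>> arm_command --gripper '[50, 50, 50, 50, 50]' --pt "-0.86 -0.37 -0.9" --pt "-0.86 -0.37 -0.9" --pt "-0.86 -0.37 -0.9" --pt "-0.86 -0.37 -0.6" --pt "-0.86 -0.37 0" --twist '[0, 0, 0, 0, 0]'

```text
time: 17.73
tool_pos: [534.2, 20.3, 201.7]
tcp_rot: [3.141, 0.002, 2.757]
contact_force: [-1.1, 0.1, -1.3]
grip_width: 62.9
finger_force: 29.8
```

>>> arm_command --gripper '[50, 50, 50, 50, 50]' --pt "-0.85 -0.36 0" --pt "-0.85 -0.36 0" --pt "-0.85 -0.36 0" --pt "-0.6 -0.26 0" --pt "-0.24 -0.11 0" --twist '[0, 0, 0, 0, 0]'

```text
time: 18.35
tool_pos: [598.5, -45.1, 199.8]
tcp_rot: [3.142, -0.001, 2.756]
contact_force: [0.3, 0.3, -1.8]
grip_width: 62.8
finger_force: 29.8
```

>>> arm_command --gripper '[50, 50, 50, 50, 50]' --pt "0 0 0" --pt "0 0 0" --pt "0 0 0" --pt "0 0 0" --pt "0 0 0" --twist '[-0.6, -0.6, 0, 0, 0]'

```text
time: 18.98
tool_pos: [598.2, -44.4, 200.0]
tcp_rot: [3.141, -0.0, 2.861]
contact_force: [0.0, 0.3, -1.3]
grip_width: 62.7
finger_force: 29.8
```

```bash
python3 - <<'E'
from h import *
o=get_obs();print(o['time'],o['tool_pos'],o['tcp_rot'],o['contact_force'],o['moment'],need([598.5,-44.5,165]))
E
```

```text
18.975 [598.21393109 -44.41123794 200.02295877] [ 3.14143880e+00 -4.51638704e-05  2.86110652e+00] [ 0.01517752  0.29681302 -1.26844422] [0.03150889 0.03336855 0.00602107] [-0.3 -0.  35. ]
```

>>> arm_command --gripper '[50, 50, 50, 50, 50]' --pt "-0.01 0 0.6" --pt "0 0 0.8" --pt "0 0 0.7" --pt "0 0 0.3" --pt "0 0 0.12" --twist '[0, 0, 0, 0, 0]'

```text
time: 19.6
tool_pos: [598.4, -44.6, 136.3]
tcp_rot: [3.142, -0.001, 2.861]
contact_force: [-0.6, -0.2, -0.6]
grip_width: 62.9
finger_force: 29.8
```

>>> arm_command --gripper '[50, 50, 50, 50, 50]' --pt "0 0 0.05" --pt "0 0 0.05" --pt "0 0 0.02" --pt "0 0 0" --pt "0 0 0" --twist '[0, 0, 0, 0, 0]'

```text
time: 20.23
tool_pos: [598.6, -44.7, 134.1]
tcp_rot: [3.142, 0.0, 2.862]
contact_force: [-0.0, -0.0, -1.3]
grip_width: 63.1
finger_force: 29.8
```

>>> arm_command --gripper '[50, 50, 50, 50, 50]' --pt "0 0 0.04" --pt "0 0 0.04" --pt "0 0 0.02" --pt "0 0 0" --pt "0 0 0" --twist '[0, 0, 0, 0, 0]'

```text
time: 20.85
tool_pos: [598.6, -44.6, 131.5]
tcp_rot: [3.141, 0.0, 2.861]
contact_force: [0.5, 0.7, -1.5]
grip_width: 62.7
finger_force: 29.8
```

>>> arm_command --gripper '[50, 50, 50, 50, 50]' --pt "0 0 0.03" --pt "0 0 0.03" --pt "0 0 0" --pt "0 0 0" --pt "0 0 0" --twist '[0, 0, 0, 0, 0]'

```text
time: 21.48
tool_pos: [598.6, -44.6, 130.0]
tcp_rot: [3.142, 0.0, 2.862]
contact_force: [0.1, 0.4, -1.1]
grip_width: 62.7
finger_force: 29.8
```

Lower edge about 10 mm below the rim; nothing touched yet.

>>> arm_command --gripper '[50, 50, 50, 50, 50]' --pt "0 0 0.03" --pt "0 0 0.03" --pt "0 0 0" --pt "0 0 0" --pt "0 0 0" --twist '[0, 0, 0, 0, 0]'

```text
time: 22.1
tool_pos: [598.6, -44.6, 128.5]
tcp_rot: [3.141, 0.0, 2.862]
contact_force: [0.7, 0.4, -1.1]
grip_width: 63.2
finger_force: 29.8
```

>>> arm_command --gripper '[50, 50, 50, 50, 50]' --pt "0 0 0.03" --pt "0 0 0.02" --pt "0 0 0" --pt "0 0 0" --pt "0 0 0" --twist '[0, 0, 0, 0, 0]'

```text
time: 22.72
tool_pos: [598.6, -44.6, 127.2]
tcp_rot: [3.141, 0.0, 2.862]
contact_force: [-0.3, -0.3, -2.2]
grip_width: 62.7
finger_force: 29.8
```

>>> arm_command --gripper '[50, 50, 50, 50, 50]' --pt "0 0 0.02" --pt "0 0 0.02" --pt "0 0 0" --pt "0 0 0" --pt "0 0 0" --twist '[0, 0, 0, 0, 0]'

```text
time: 23.35
tool_pos: [598.6, -44.6, 126.2]
tcp_rot: [3.141, 0.0, 2.862]
contact_force: [0.6, 0.5, -1.0]
grip_width: 62.8
finger_force: 29.8
```

>>> arm_command --gripper '[50, 50, 50, 50, 50]' --pt "0 0 0.02" --pt "0 0 0.02" --pt "0 0 0" --pt "0 0 0" --pt "0 0 0" --twist '[0, 0, 0, 0, 0]'

```text
time: 23.98
tool_pos: [598.6, -44.6, 125.2]
tcp_rot: [3.141, 0.0, 2.861]
contact_force: [0.2, -0.1, -0.8]
grip_width: 63.0
finger_force: 29.8
```

The ring is through the gaps: about 15 mm below the rim without any force. Carrying on down until it touches the strainer.

>>> arm_command --gripper '[50, 50, 50, 50, 50]' --pt "0 0 0.02" --pt "0 0 0.02" --pt "0 0 0" --pt "0 0 0" --pt "0 0 0" --twist '[0, 0, 0, 0, 0]'

```text
time: 24.6
tool_pos: [598.6, -44.6, 124.2]
tcp_rot: [3.142, 0.0, 2.862]
contact_force: [0.3, -0.2, -1.8]
grip_width: 63.2
finger_force: 29.8
```

>>> arm_command --gripper '[50, 50, 50, 50, 50]' --pt "0 0 0.02" --pt "0 0 0.0" --pt "0 0 0" --pt "0 0 0" --pt "0 0 0" --twist '[0, 0, 0, 0, 0]'

```text
time: 25.22
tool_pos: [598.5, -44.7, 123.7]
tcp_rot: [3.142, 0.0, 2.862]
contact_force: [0.3, -0.5, -2.0]
grip_width: 62.8
finger_force: 29.8
```

>>> arm_command --gripper '[50, 50, 50, 50, 50]' --pt "0 0 0.02" --pt "0 0 0.0" --pt "0 0 0" --pt "0 0 0" --pt "0 0 0" --twist '[0, 0, 0, 0, 0]'

```text
time: 25.85
tool_pos: [598.6, -44.6, 123.2]
tcp_rot: [3.142, 0.0, 2.862]
contact_force: [-0.6, 0.5, -1.6]
grip_width: 62.9
finger_force: 29.8
```

>>> arm_command --gripper '[50, 50, 50, 50, 50]' --pt "0 0 0.02" --pt "0 0 0.0" --pt "0 0 0" --pt "0 0 0" --pt "0 0 0" --twist '[0, 0, 0, 0, 0]'

```text
time: 26.48
tool_pos: [598.6, -44.7, 122.9]
tcp_rot: [3.141, 0.0, 2.862]
contact_force: [-0.9, 0.1, 1.5]
grip_width: 62.8
finger_force: 29.8
```

Contact with the strainer, at a lower edge of −17.2 mm. Turning clockwise.

>>> arm_command --gripper '[50, 50, 50, 50, 50]' --pt "0 0 0" --pt "0 0 0.0" --pt "0 0 0" --pt "0 0 0" --pt "0 0 0" --twist '[0.8, 0.8, 0.8, 0.8, 0]'

```text
time: 27.1
tool_pos: [598.8, -44.7, 122.9]
tcp_rot: [3.141, 0.001, 2.583]
contact_force: [0.1, -0.0, 1.1]
grip_width: 63.2
finger_force: 29.8
```

```bash
python3 - <<'E'
from h import *
o=get_obs();print(o['time'],o['tool_pos'],o['tcp_rot'],o['contact_force'],o['moment'],o['joint_positions'][5])
E
```

```text
27.1 [598.80682097 -44.71666598 122.89630491] [3.14127823e+00 6.85572457e-04 2.58285550e+00] [ 0.09298085 -0.01338784  1.125113  ] [-0.09198605  0.05206924 -0.01478058] -1.2142322159256105
```

>>> arm_command --gripper '[50, 50, 50, 50, 50]' --pt "0 0 0" --pt "0 0 0.0" --pt "0 0 0" --pt "0 0 0" --pt "0 0 0" --twist '[0.7, 0.7, 0.7, 0, 0]'

```text
time: 27.72
tool_pos: [598.7, -44.7, 122.9]
tcp_rot: [3.141, 0.0, 2.401]
contact_force: [-0.1, -0.3, 1.2]
grip_width: 62.6
finger_force: 29.8
```

```bash
python3 - <<'E'
from h import *
o=get_obs();print(o['tool_pos'],o['tcp_rot'],o['contact_force'],o['moment'])
E
```

```text
[598.73704783 -44.6792265  122.85322507] [3.14122843e+00 4.43821164e-04 2.40076284e+00] [-0.08740479 -0.27537561  1.24224168] [-0.13183211 -0.04922463 -0.09069274]
```

>>> arm_command --gripper '[50, 50, 50, 50, 50]' --pt "0 0 0" --pt "0 0 0.0" --pt "0 0 0" --pt "0 0 0" --pt "0 0 0" --twist '[0.7, 0.7, 0, 0, 0]'

```text
time: 28.35
tool_pos: [598.6, -44.7, 122.8]
tcp_rot: [3.141, 0.0, 2.278]
contact_force: [0.9, -0.5, 2.6]
grip_width: 62.7
finger_force: 29.8
```

```bash
python3 - <<'E'
from h import *
o=get_obs();print(o['tool_pos'],o['tcp_rot'],o['contact_force'],o['moment'])
E
```

```text
[598.64079218 -44.67632661 122.80327923] [3.14133963e+00 1.98142536e-04 2.27776836e+00] [ 0.91856127 -0.51830913  2.55715168] [-0.18118854 -0.02942226 -0.06790472]
```

>>> arm_command --gripper '[50, 50, 50, 50, 50]' --pt "0 0 0" --pt "0 0 0.0" --pt "0 0 0" --pt "0 0 0" --pt "0 0 0" --twist '[0.5, 0.5, 0, 0, 0]'

```text
time: 28.98
tool_pos: [598.6, -44.7, 122.8]
tcp_rot: [3.141, 0.0, 2.19]
contact_force: [-0.1, 0.4, 1.8]
grip_width: 63.3
finger_force: 29.8
```

```bash
python3 - <<'E'
from h import *
o=get_obs();print(o['tool_pos'],o['tcp_rot'],o['contact_force'],o['moment'])
E
```

```text
[598.58471272 -44.65206374 122.76217874] [3.14144044e+00 5.63483845e-05 2.19014707e+00] [-0.14240499  0.36578766  1.78323602] [-0.11380029  0.03276786 -0.03492471]
```

>>> arm_command --gripper '[50, 50, 50, 50, 50]' --pt "0 0 0" --pt "0 0 0.0" --pt "0 0 0" --pt "0 0 0" --pt "0 0 0" --twist '[0.5, 0.5, 0, 0, 0]'

```text
time: 29.6
tool_pos: [598.6, -44.6, 122.8]
tcp_rot: [3.141, 0.0, 2.103]
contact_force: [0.7, -0.6, 2.1]
grip_width: 63.2
finger_force: 29.8
```

```bash
python3 - <<'E'
from h import *
o=get_obs();print(o['tool_pos'],o['tcp_rot'],o['contact_force'],o['moment'])
E
```

```text
[598.56916085 -44.63747157 122.7575915 ] [3.14145170e+00 5.45086577e-06 2.10279210e+00] [ 0.70833649 -0.59724061  2.14352253] [-0.05430449  0.03380752 -0.0225074 ]
```

>>> arm_command --gripper '[50, 50, 50, 50, 50]' --pt "0 0 0" --pt "0 0 0.0" --pt "0 0 0" --pt "0 0 0" --pt "0 0 0" --twist '[0.5, 0.5, 0, 0, 0]'

```text
time: 30.22
tool_pos: [598.4, -44.8, 122.6]
tcp_rot: [-3.141, -0.0, 2.015]
contact_force: [-0.8, -0.6, 1.8]
grip_width: 62.8
finger_force: 29.8
```

```bash
python3 - <<'E'
from h import *
o=get_obs();print(o['tool_pos'],o['tcp_rot'],o['contact_force'],o['moment'])
E
```

```text
[598.42678425 -44.81465366 122.61449702] [-3.14128937e+00 -2.37340662e-07  2.01549342e+00] [-0.80195834 -0.55994649  1.82276073] [-0.40541158  0.13544337 -0.05812999]
```

>>> arm_command --gripper '[50, 50, 50, 50, 50]' --pt "0 0 0" --pt "0 0 0.0" --pt "0 0 0" --pt "0 0 0" --pt "0 0 0" --twist '[0.5, 0.5, 0, 0, 0]'

```text
time: 30.85
tool_pos: [598.1, -45.0, 122.4]
tcp_rot: [-3.14, 0.0, 1.928]
contact_force: [-2.2, -4.6, 0.2]
grip_width: 63.1
finger_force: 29.8
```

```bash
python3 - <<'E'
from h import *
o=get_obs();print(o['tool_pos'],o['tcp_rot'],o['contact_force'],o['moment'])
E
```

```text
[598.14425955 -45.00400104 122.41498168] [-3.14049627e+00  4.39844354e-06  1.92833294e+00] [-2.19010116 -4.58420944  0.19350554] [-0.88650856  0.29989054  0.05863054]
```

The pull-down has begun. I'll follow it down and ease sideways.

>>> arm_command --gripper '[50, 50, 50, 50, 50]' --pt "-0.018 -0.018 0.02" --pt "0 0 0.01" --pt "0 0 0" --pt "0 0 0" --pt "0 0 0" --twist '[0.4, 0.4, 0, 0, 0]'

```text
time: 31.48
tool_pos: [597.8, -45.4, 122.2]
tcp_rot: [-3.141, 0.0, 1.858]
contact_force: [-4.7, -4.0, 4.3]
grip_width: 63.0
finger_force: 30.1
```

```bash
python3 - <<'E'
from h import *
o=get_obs();print(o['tool_pos'],o['tcp_rot'],o['contact_force'],o['moment'])
E
```

```text
[597.78709311 -45.41287615 122.19894466] [-3.14052955e+00  2.31587072e-04  1.85793529e+00] [-4.7200735  -3.95586053  4.30240684] [-0.73954637  0.69372805  0.59536865]
```

>>> arm_command --gripper '[50, 50, 50, 50, 50]' --pt "-0.01 -0.01 0" --pt "0 0 0" --pt "0 0 0" --pt "0 0 0" --pt "0 0 0" --twist '[0.4, 0, 0, 0, 0]'

```text
time: 32.1
tool_pos: [597.5, -45.5, 122.2]
tcp_rot: [-3.14, 0.0, 1.825]
contact_force: [-5.5, -4.4, 3.7]
grip_width: 63.1
finger_force: 30.7
```

```bash
python3 - <<'E'
from h import *
o=get_obs();print(o['tool_pos'],o['tcp_rot'],o['contact_force'],o['moment'])
E
```

```text
[597.51784253 -45.52661298 122.18088931] [-3.14022233e+00  4.69801683e-04  1.82506807e+00] [-5.54997447 -4.39239771  3.72397226] [-0.67869078  0.75207629  1.42516112]
```

The torque rises steeply at the stop and the lower edge is at −17.9 mm, so the ring is home. Releasing.

>>> arm_command --gripper '[68, 75, 85, 91, 91]' --pt "0 0 0" --pt "0 0 0" --pt "0 0 0" --pt "0 0 0" --pt "0 0 0" --twist '[-0.2, 0, 0, 0, 0]'

```text
time: 32.72
tool_pos: [598.1, -45.4, 121.9]
tcp_rot: [3.141, -0.0, 1.84]
contact_force: [-0.7, 0.1, 0.0]
grip_width: 90.9
finger_force: 0.0
```

>>> arm_command --gripper '[91, 91, 91, 91, 91]' --pt "0 0 -0.3" --pt "0 0 -0.8" --pt "0 0 -1" --pt "0 0 -1" --pt "0 0 -0.8" --twist '[0, 0, 0, 0, 0]'

```text
time: 33.35
tool_pos: [598.4, -45.6, 221.3]
tcp_rot: [3.14, 0.001, 1.84]
contact_force: [0.6, -0.1, 0.7]
grip_width: 91.1
finger_force: 0.0
```

```bash
python3 - <<'E'
from h import *
capture('wrist')
o,im=wsnap('w7.png'); print(o['time'],o['tool_pos'],o['contact_force'],o['finger_force'])
u,v=w2px('wrist',(597.4,-44,138),o).astype(int)
u0,v0=max(u-90,0),max(v-90,0);print(u0,v0)
im=cv2.imread('pics/w7.png');cv2.imwrite('pics/c7.png',cv2.resize(im[v0:v0+180,u0:u0+180],(540,540),interpolation=2))
E
```

```text
33.4 [599.45379341 -45.76557826 224.03160329] [ 0.48492929 -0.52449472  2.92286366] 0.0
227 115
```

View pics/c7.png

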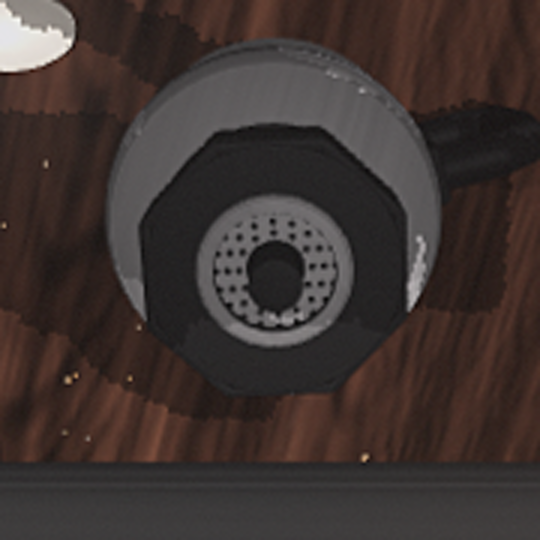

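The ring sits level and concentric over the strainer: its hole and the knob are both centred near crop (275,270). Nothing touches the robot, so I'm handing in.

```bash
python3 -c "
from plant import *
print(close_job())"
```

```text
the job is handed in; nothing more can be done
None
```

The strainer is seated, the ring is screwed clockwise to its stop and released, and the job was handed in at about 33 s; no verdict came back, and the clamping force is my estimate of roughly 10 N from the travel, not a measurement.

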